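# Square the project box into the corner stop

## Task

Push the blue project box along the bench into the corner of the aluminium stop, so that one of its long sides lies flush against the long fence and its end touches the short fence. Only push it with the fingers: it must stay flat on the bench and never be lifted or tipped. Leave the other things on the bench where they are, then back away.

Things in the scene. Friction and masses are not known exactly. Their poses are not given: they have to be found in the camera images.
- corner_stop: Fixed corner stop: two aluminium angles, fences 24 mm high. Origin: inner corner at bench level, z up. Long fence (beyond the box, seen from the robot): inner face is this frame's plane x = 0, 370 mm from the corner along -y. Short fence: inner face is plane y = 0, 110 mm along -x. The box belongs at negative x and y. +x points away from the robot, turned up to 12 degrees.
- enclosure_mid (a point): Centre (17 mm up) of the blue die-cast project box: closed, 94 mm (x) by 119 mm (y) by 34 mm high (z up), 0.2 to 0.45 kg, sliding at 1 to 5 N. It starts 5 to 16 cm short of both fences, turned up to 23 degrees from them. Pushed home, its centre is 47 mm from the long fence's inner face and 59.5 mm from the short one's.
- multimeter: Bystander, loose: yellow hand multimeter lying on its back, 185 x 88 x 48 mm. Origin at its underside
- green_board: Bystander, loose: small green computer board with steel sockets, 85 x 56 x 20 mm, lying near the open end of the short fence. Origin at its underside
- display: Bystander, loose: small blue board with a black display on it, 80 x 36 x 14 mm. Origin at its underside
- solder_spool: Bystander, loose: black and silver solder spool standing on its flange, 60 mm across, 40 mm tall. Origin at its underside
- red_carton: Bystander, loose: red cardboard carton, 62 x 95 x 44 mm, outside the short fence. Origin at its underside
- screwdriver: Bystander, loose: screwdriver with a square orange handle, 190 mm long, handle 24 mm thick. Origin at its underside

How it is judged:
At the end, for the whole second after the job is handed in: The box lies flat and still on the bench, its long side parallel to the long fence within 2 degrees, its centre within 3 mm of the fully home place (47 mm from the long fence, 59.5 mm from the short one) (x of enclosure_mid in the frame of corner_stop between -0.05 and -0.044 m and y of enclosure_mid in the frame of corner_stop between -0.0625 and -0.0565 m and angle between the y axis of enclosure_mid and the y axis of corner_stop, either way round below 0.035 rad and angle between enclosure_mid's own z axis and vertical below 0.05 rad and height (world z) of enclosure_mid below 0.02 m and linear speed of enclosure below 0.01 m/s); the robot touches nothing.
It fails at once if the box is lifted: its centre rises more than 10 mm (height (world z) of enclosure_mid above 0.027 m).
It fails at once if the box is tipped by more than about 11 degrees (angle between enclosure_mid's own z axis and vertical above 0.2 rad).
It fails at once if another thing on the bench is moved by more than 15 mm (distance of any of multimeter, green_board, display, solder_spool, red_carton, screwdriver from where it was at the start of the episode above 0.015 m).
It also fails if it takes over 48 s, if anything falls off the work surface, if the arm or the gripper's body presses on something with over 40 N, if the wrist force passes 120 N, or if a joint passes its speed limit or range.

## Robot

A 6-joint arm with a two-finger parallel gripper is mounted at the origin on the work surface. World frame = base frame: x ahead of the robot, y to its left, z up, the work surface at z = 0. Lengths are in m, angles in rad, forces in N, time in s.
With the tool pointing down it reaches from about 0.375 to 0.975 m from the base axis. Payload 3.8 kg.
Tool frame: the origin (TCP) lies midway between the tips of the shut fingers; the grasp point (between the pads) lies 19 mm behind it; z points along the fingers, y is the line along which they close (so a half turn about z gives the same grasp; the last joint's range is limited). The gripper opens to 85 mm and grips with 20 to 120 N. Pads are 22 mm wide; open, the fingers measure 114 mm over their backs; the gripper's body (76 mm by 85 mm) begins 54 mm behind the grasp point. The pads swing forward as they close: fully open they stand 13 mm farther back than shut.
Start: joints at [-1.283, 0.264, 1.604, -0, 1.274, -0.037], TCP at [0.215, -0.64, 0.192] pointing down, gripper open.
Joint ranges: [-2.63, 2.63], [-0.94, 2.18], [0.31, 2.57], [-1.31, 4.45], [0, 2.66], [-2.55, 2.55]. Speed limits (rad/s): [2.57, 2.57, 3.14, 3.14, 3.14, 3.14].

## Interface

Orientations are given as a rotation vector (axis times angle).
In Python, from workcell import bot gives the robot as it stands.
- The arm moves only by the tool servo_tool, never from a script. Its argument "series" is a list of rows, each a list of 7 numbers: the shift along the world's x, y, z in units of 0.15 m (1.0 is 0.15 m), then the turn, a rotation vector about the world's x, y, z in units of 180 degrees (1.0 is 180 degrees), then the closure, from 0 (fully open) to 1 (shut). A call has 1 to 20 rows; each row is the pose to reach, as a shift and turn from the pose commanded when the call began, turning the shorter way round; what a row does not reach only later rows make up. A row lasts 1/10 s, in which the tool goes at most 50 mm and 8.59 degrees, less where a joint would pass 70% of its speed; a pose out of reach is approached as far as the arm can. A call with a number of a shift or a turn outside -1 to 1 is refused whole. A call with a gripper value outside its range is refused whole. The fingers move at their own pace and stop on an object; "newtons" is the grip in N (left out, the last holds). Time passes only in rows, so rows that repeat a pose let the fingers close. It gives the time, the measured TCP pose, the force, the opening and the grip force at its end, in the units of the state.
- bot.read_state(): the state, without advancing time (a new reading comes with each control period).
- bot.read_camera(name): name is "scene" or "top" or "wrist"; returns the picture (420x560x3 uint8, red, green, blue); there is no depth.
- bot.camera_info(name): a dict with "vertical_fov" (degrees; the focal length in pixels is half the picture's height over the tangent of half this angle, whatever the lens; pixels are square), "cx", "cy" (the principal point, pixels), "R" (3x3) and "t" (3): a world point X has camera coordinates R X + t. Camera axes: x right, y down, z forward; pixel columns grow to the right and rows downward; lengths in m; the calibration is good to about 2 mm. The wrist camera is an equidistant fisheye: a pixel r from the principal point sees the ray r / f radians off the axis. A picture is of the moment at which its call begins: read the wrist's pose just before it. camera_info takes no time and is no camera call; for the wrist camera it gives the pose at the moment of the call.
- bot.finish_job(): hands the job in; it is judged then, once.
Trained networks look in the newest picture that a camera, given by its name, has taken for a name from the list of things; names that differ only in an ending like _2 or _b are one class to them, and where a whole thing is asked for, a point or a joint stands for the part that bears it (a point fixed in the world has none). Each returns a list of dicts, best first, with "score" (0 to 1); they miss things now and then, are a little off and sometimes report something else, mostly with a low value. They report only what shows in the picture. A call takes as long as a camera call.
- bot.recognise(target, camera): "box" ([left, top, right, bottom] as shares, 0 to 1, of the picture: columns of its width, rows of its height, round what is visible of it).
- bot.trace(target, camera): "mask" (420x560 bool, what is visible of it) and "box" ([left, top, right, bottom] as shares, 0 to 1, of the picture: columns of its width, rows of its height, round what is visible of it).
- bot.mark_of(target, camera): "at" ([row, column] as shares, 0 to 1, of the picture: columns of its width, rows of its height: a listed point, or the origin of a listed thing).
The state is a dict: "time": time; "q": joint angles; "joint_vel": joint speeds; "joint_torque": joint torques, N m; "tool_pos": TCP position; "tcp_rot": TCP orientation; "wrist_force": force on the tool from outside, world axes, zero at the start; "torque": the same for the moment, N m; "width": opening from 0.0 (shut) to 1.0 (fully open); "grip_force": force on a finger pad.
Only numpy, scipy, OpenCV 4.12 (cv2) and the standard library are available. Lean on these libraries where they do the work, as an engineer would, in place of code of your own. Each camera call takes 0.05 s, during which the arm holds its last target. There are 200 camera calls.

## Working session

There is one attempt and no reset: what is moved stays moved. The work goes in short steps, Python scripts to look and compute and a tool call to move; the robot and the scene stay as the last step left them, time stands still between calls to the robot, and variables do not carry over. Pictures are saved under pics/ and viewed, at most 11 in all, crops included, and the job is handed in when it is done.

Besides the shell and the picture viewer there is one more tool, called after "Request:" as a command line: name --pt "numbers of a row" for each row, then --argument value for the rest. servo_tool: Moves the arm, as the interface text tells. Shifts and turns lie within -1 to 1; 1 stands for 0.15 m of shift or 180 degrees of turn. Its arguments: {"type":"object","properties":{"series":{"type":"array","items":{"type":"array","items":{"type":"number"}}},"newtons":{"type":"number"}},"required":["series"]}

```bash
mkdir -p pics; cat > h.py <<'E'
import numpy as np,cv2
from workcell import bot
def ray(cam,uv):
    i=bot.camera_info(cam);f=210/np.tan(np.radians(i["vertical_fov"]/2))
    R=np.array(i["R"]);t=np.array(i["t"]);return i,f,R,t
def back(cam,uv,z):
    i,f,R,t=ray(cam,uv);uv=np.atleast_2d(uv).astype(float)
    d=np.c_[(uv[:,0]-i["cx"])/f,(uv[:,1]-i["cy"])/f,np.ones(len(uv))]@R
    c=-R.T@t;return c+d*((z-c[2])/d[:,2])[:,None]
def proj(cam,X):
    i,f,R,t=ray(cam,0);p=np.atleast_2d(X)@R.T+t
    return np.c_[i["cx"]+f*p[:,0]/p[:,2],i["cy"]+f*p[:,1]/p[:,2]]
E
python3 - <<'E'
from h import *
for c in("top","scene"):
    im=bot.read_camera(c);cv2.imwrite(f"pics/{c}0.png",im[:,:,::-1]);i=bot.camera_info(c)
    print(c,i["vertical_fov"],-np.array(i["R"]).T@np.array(i["t"]))
    for n in("enclosure_mid","corner_stop","multimeter","green_board","display","solder_spool","red_carton","screwdriver"):
        try:
            r=bot.mark_of(n,c)[:2]
            for d in r:
                uv=[d["at"][1]*560,d["at"][0]*420];print(n,round(d["score"],2),np.round(uv,1),back(c,uv,.017 if n[0]=="e" else 0).round(4))
        except Exception as e: print(n,e)
    d=bot.trace("enclosure_mid",c)
    if d:
        m=d[0]["mask"].astype(np.uint8);np.save(f"m_{c}.npy",m);print(cv2.minAreaRect(cv2.findNonZero(m)))
print(bot.read_state()["time"])
E
```

```text
top 56.11363167239288 [ 0.37540112 -0.03627367  1.03311055]
enclosure_mid 0.6 [296.1 210.4] [[ 0.539  -0.0726  0.017 ]]
corner_stop 0.59 [227.5 146.6] [[0.7157 0.1158 0.    ]]
multimeter 0.63 [ 97.9 234.8] [[0.469  0.4487 0.    ]]
green_board 0.69 [210.3 215.5] [[0.5247 0.1543 0.    ]]
display 0.94 [457.5 192.1] [[ 0.5975 -0.5032  0.    ]]
red_carton 0.83 [188.7 146.5] [[0.7145 0.2219 0.    ]]
((299.8013610839844, 210.55197143554688), (46.41856384277344, 37.379520416259766), 9.7824068069458)
scene 56.28451885877046 [ 1.23201463 -0.0302255   0.93417696]
enclosure_mid 0.76 [252.4 209.8] [[ 0.541 -0.092  0.017]]
corner_stop 0.89 [327.7 268.1] [[0.7281 0.1121 0.    ]]
multimeter 0.72 [425.2 195. ] [[0.4829 0.4369 0.    ]]
green_board 0.83 [340.1 207.1] [[0.5238 0.1693 0.    ]]
green_board 0.63 [425.1 194.9] [[0.4824 0.4366 0.    ]]
display 0.59 [112.6 232. ] [[ 0.5985 -0.4887  0.    ]]
solder_spool 0.86 [173.  211.1] [[ 0.5278 -0.328   0.    ]]
red_carton 0.67 [365.6 262.9] [[0.7149 0.2163 0.    ]]
screwdriver 0.78 [127.8 175.2] [[ 0.3818 -0.491   0.    ]]
screwdriver 0.45 [328.  265.2] [[0.7194 0.1137 0.    ]]
((254.66156005859375, 209.70770263671875), (43.908294677734375, 33.241310119628906), 7.125016689300537)
1.0
```

View pics/top0.png

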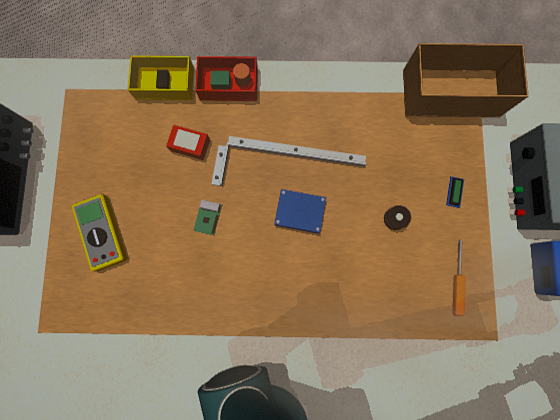

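View pics/scene0.png

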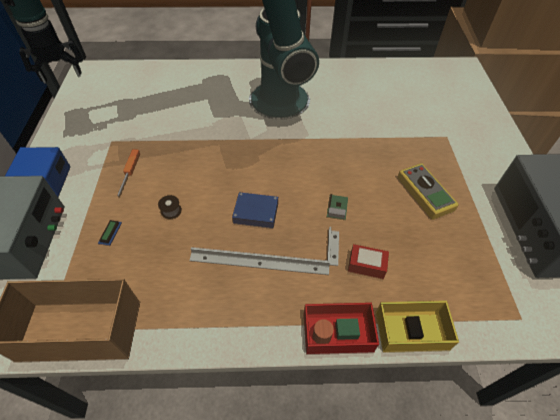

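The top view shows the blue box near (300,211), the long fence from (228,140) to (365,162), and the short fence from (228,146) to (217,185). The bystanders are clear of the pushing area, except for the green board at (207,217). I'll enlarge the crop to get exact edges.

```bash
python3 - <<'E'
from h import *
im=cv2.imread("pics/top0.png")
c=im[125:240,195:380];cv2.imwrite("pics/crop.png",cv2.resize(c,None,fx=4.3,fy=4.3,interpolation=cv2.INTER_CUBIC))
# box mask by colour
hsv=cv2.cvtColor(im,cv2.COLOR_BGR2HSV);m=((abs(hsv[:,:,0].astype(int)-112)<14)&(hsv[:,:,1]>90)).astype(np.uint8)
m[:,:260]=0;m[:,340:]=0;m[:180]=0;m[245:]=0
ct=max(cv2.findContours(m,cv2.RETR_EXTERNAL,cv2.CHAIN_APPROX_NONE)[0],key=cv2.contourArea)
for z in(0,.017,.034):
    w=back("top",ct[:,0],z)[:,:2]; print(z,cv2.minAreaRect((w*1000).astype(np.float32)))
n=back("top",cv2.minAreaRect(ct)[0],.034);print(n)
E
```

```text
0 ((541.2632446289062, -83.35980987548828), (121.27848815917969, 96.55313110351562), 80.05104064941406)
0.017 ((538.5338745117188, -82.5849609375), (119.28282928466797, 94.96435546875), 80.05106353759766)
0.034 ((535.8046875, -81.81019592285156), (117.28716278076172, 93.37549591064453), 80.05103302001953)
[[ 0.53536915 -0.08203654  0.034     ]]
```

View pics/crop.png

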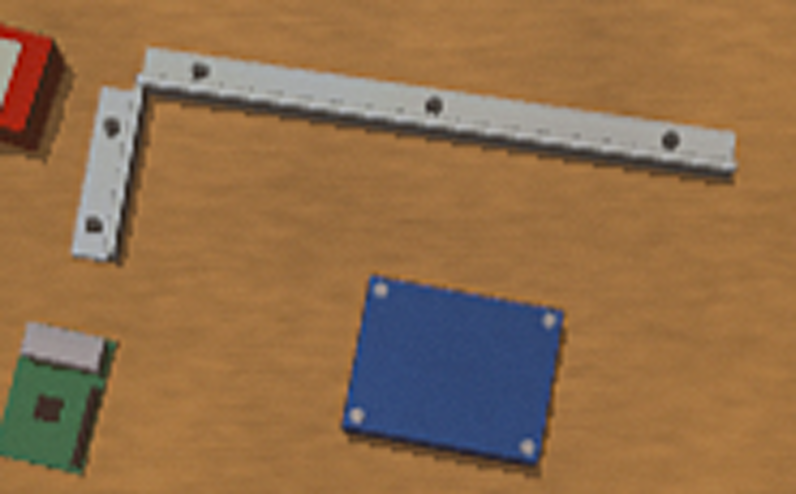

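The enlarged crop shows the long fence's inner top edge from about (147,88) to (735,168), and the short fence's from (140,95) to (118,260). The box has corners at (372,277), (563,313), (538,463) and (345,430), nearly parallel to the fence. Next I'll fit the edges to sub-pixel accuracy.

```bash
python3 - <<'E'
from h import *
g=cv2.cvtColor(cv2.imread("pics/top0.png"),cv2.COLOR_BGR2GRAY).astype(float)
def sub(p,lo): # strongest bright->dark transition position
    d=p[:-1]-p[1:];k=int(np.argmax(d[1:-1]))+1;a,b,c=d[k-1:k+2];return lo+k+.5+.5*(a-c)/(a-2*b+c)
L=[]
for u in range(236,360):
    v=125+(88+(80/588)*((u-195)*4.3-147))/4.3;lo=int(v)-4;L.append((u,sub(g[lo:lo+9,u],lo)))
S=[]
for v in range(153,182):
    u=195+(140-(22/165)*((v-125)*4.3-95))/4.3;lo=int(u)-4;S.append((sub(g[v,lo:lo+9],lo),v))
def fit(P):
    w=back("top",P,.024)[:,:2].astype(np.float32)
    vx,vy,x,y=cv2.fitLine(w,cv2.DIST_HUBER,0,.001,.001).ravel();d=np.array([vx,vy]);n=np.array([-vy,vx])
    print("res",np.median(abs((w-[x,y])@n)));return np.array([x,y]),d
pl,dl=fit(L);ps,ds=fit(S)
if dl[1]<0:dl=-dl
if ds[0]<0:ds=-ds
s=np.linalg.solve(np.c_[dl,-ds],ps-pl);C=pl+dl*s[0]
yl=np.degrees(np.arctan2(-dl[0],dl[1]));ys=np.degrees(np.arctan2(ds[1],ds[0]))
print("corner",C,"yaw long",yl,"yaw short",ys)
ex=np.array([dl[1],-dl[0]]);b=np.array([.5360,-.0819])
print("ex",ex,"ey",dl,"box in stop",(b-C)@ex,(b-C)@dl,"target",C-.047*ex-.0595*dl)
st=bot.read_state();R=cv2.Rodrigues(np.array(st["tcp_rot"]))[0];print(st["tool_pos"],R.round(3),st["width"])
E
```

```text
res 0.00033844984
res 0.00040551805
corner [0.71470505 0.11093169] yaw long -7.830938 yaw short -7.953456
ex [ 0.99067444 -0.13625054] ey [0.13625054 0.99067444] box in stop -0.15076510301824278 -0.21538208250778457 target [0.66003644 0.05839033]
[ 0.21542143 -0.63970447  0.19159809] [[ 0.948  0.319  0.   ]
 [ 0.319 -0.948 -0.   ]
 [ 0.     0.    -1.   ]] 1.0008421459617696
```

Request:
servo_tool --pt "0.38 0.95 0 0 0 -0.037 0" --pt "0.38 0.95 0 0 0 -0.037 0" --pt "0.38 0.95 0 0 0 -0.037 0" --pt "0.38 0.95 0 0 0 -0.037 0"

```text
time: 1.4
tool_pos: [0.2737, -0.492, 0.1911]
tcp_rot: [-3.121, -0.332, -0.001]
wrist_force: [0.0, -0.6, 0.5]
width: 0.997
grip_force: 0.0
```

Request:
servo_tool --pt "0.38 0.95 0 0 0 -0.037 0" --pt "0.38 0.95 0 0 0 -0.037 0" --pt "0.38 0.95 0 0 0 -0.037 0" --pt "0.38 0.95 0 0 0 -0.037 0"

```text
time: 1.8
tool_pos: [0.3307, -0.3508, 0.1917]
tcp_rot: [-3.136, -0.151, -0.001]
wrist_force: [-0.6, 0.4, 0.0]
width: 1.001
grip_force: 0.0
```

Request:
servo_tool --pt "0.38 0.95 0 0 0 -0.037 0" --pt "0.38 0.95 0 0 0 -0.037 0" --pt "0.38 0.95 0 0 0 -0.037 0" --pt "0.38 0.95 0 0 0 -0.037 0"

```text
time: 2.2
tool_pos: [0.3881, -0.2088, 0.192]
tcp_rot: [-3.14, 0.029, -0.002]
wrist_force: [0.4, 0.1, -0.2]
width: 0.998
grip_force: 0.0
```

Request:
servo_tool --pt "0.38 0.95 0 0 0 -0.037 0" --pt "0.38 0.95 0 0 0 -0.037 0" --pt "0.38 0.95 0 0 0 -0.037 0" --pt "0.38 0.95 0 0 0 -0.037 0" --pt "0.38 0.95 0 0 0 -0.037 0"

```text
time: 2.7
tool_pos: [0.4442, -0.0698, 0.1918]
tcp_rot: [3.133, -0.215, 0.0]
wrist_force: [-0.2, -1.8, 0.3]
width: 1.002
grip_force: 0.0
```

Request:
servo_tool --pt "0 0 -0.95 0 0 0 0" --pt "0 0 -0.95 0 0 0 0" --pt "0 0 -0.95 0 0 0 0" --pt "0 0 -0.95 0 0 0 0"

```text
time: 3.1
tool_pos: [0.4367, -0.0706, 0.0432]
tcp_rot: [-3.132, 0.224, 0.021]
wrist_force: [-1.4, 0.2, 0.3]
width: 0.997
grip_force: 0.0
```

Request:
servo_tool --pt "0 0 -0.15 0 0 0 0" --pt "0 0 -0.32 0 0 0 0" --pt "0 0 -0.32 0 0 0 0"

```text
time: 3.4
tool_pos: [0.4419, -0.071, 0.0004]
tcp_rot: [-3.134, 0.223, 0.006]
wrist_force: [-1.0, 0.7, -0.4]
width: 1.002
grip_force: 0.0
```

Request:
servo_tool --pt "0.08 -0.011 0 0 0 0 0" --pt "0.16 -0.022 0 0 0 0 0" --pt "0.23 -0.032 0 0 0 0 0" --pt "0.29 -0.04 0 0 0 0 0" --pt "0.35 -0.048 0 0 0 0 0" --pt "0.41 -0.057 0 0 0 0 0" --pt "0.47 -0.065 0 0 0 0 0" --pt "0.53 -0.073 0 0 0 0 0" --pt "0.59 -0.081 0 0 0 0 0" --pt "0.65 -0.09 0 0 0 0 0" --pt "0.71 -0.098 0 0 0 0 0" --pt "0.75 -0.103 0 0 0 0 0" --pt "0.79 -0.109 0 0 0 0 0" --pt "0.79 -0.109 0 0 0 0 0"

```text
time: 4.8
tool_pos: [0.5629, -0.0862, 0.0012]
tcp_rot: [3.134, -0.22, 0.001]
wrist_force: [0.6, -0.2, -0.4]
width: 0.998
grip_force: 0.0
```

```bash
cat >> h.py <<'E'
C=np.array([.7147,.1109]);a=np.radians(-7.87);EX=np.array([np.cos(a),np.sin(a)]);EY=np.array([-np.sin(a),np.cos(a)])
def look(name):
    im=bot.read_camera("top")[:,:,::-1].copy();cv2.imwrite(f"pics/{name}.png",im)
    hsv=cv2.cvtColor(im,cv2.COLOR_BGR2HSV);m=((abs(hsv[:,:,0].astype(int)-112)<14)&(hsv[:,:,1]>90)).astype(np.uint8)
    m[:,:200]=0;m[:,340:]=0;m[:120]=0;m[245:]=0
    ct=max(cv2.findContours(m,cv2.RETR_EXTERNAL,cv2.CHAIN_APPROX_NONE)[0],key=cv2.contourArea)
    w=back("top",ct[:,0],.034)[:,:2];r=cv2.minAreaRect((w*1000).astype(np.float32))
    b=np.array(r[0])/1000-C;print("box stop xy",(b@EX).round(4),(b@EY).round(4),"size",r[1],"ang",r[2])
    st=bot.read_state();t=np.array(st["tool_pos"][:2])-C;print("tcp stop",t@EX,t@EY,st["tool_pos"],st["wrist_force"],st["time"])
    cv2.imwrite(f"pics/{name}c.png",cv2.resize(im[110:260,180:400],None,fx=3.6,fy=3.6))
E
python3 -c "
from h import *
look('p1')"
```

```text
box stop xy -0.1354 -0.2157 size (117.19345092773438, 18.87709617614746) ang 81.19596099853516
tcp stop -0.12411987184319556 -0.21602675705407295 [ 0.56216952 -0.08609684  0.0010716 ] [-0.55460393 -0.54509869  0.02720542] 4.85
```

View pics/p1c.png

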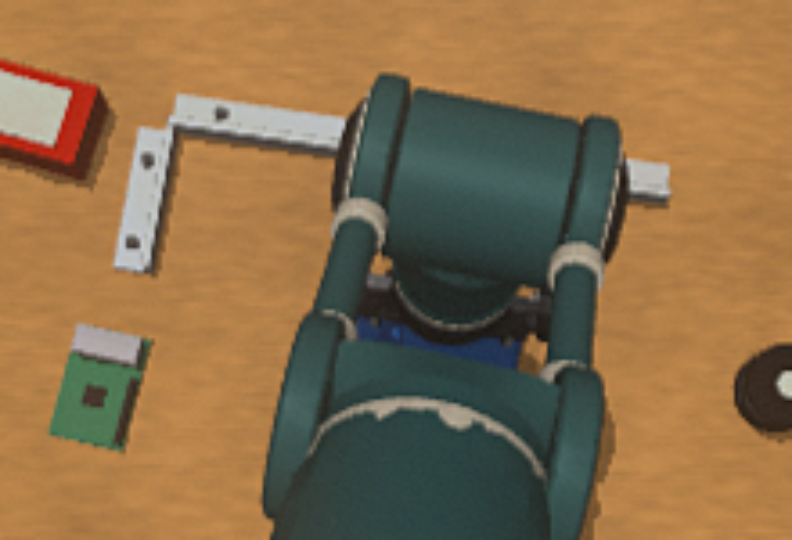

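The wrist hides the box and the blue patch at (440,345) looks too near the robot, so I'll check with the scene camera.

```bash
python3 -c "
from h import *
im=bot.read_camera('scene')[:,:,::-1];cv2.imwrite('pics/s1.png',cv2.resize(im[150:300,150:370],None,fx=3.6,fy=3.6))
d=bot.mark_of('enclosure_mid','scene')
for r in d[:2]:
  w=back('scene',[r['at'][1]*560,r['at'][0]*420],.017)[0];print(r['score'],w,(w[:2]-C)@EX,(w[:2]-C)@EY)
"
```

```text
0.96 [ 0.55484887 -0.09056589  0.017     ] -0.13075964512029709 -0.22145610291713771
```

View pics/s1.png

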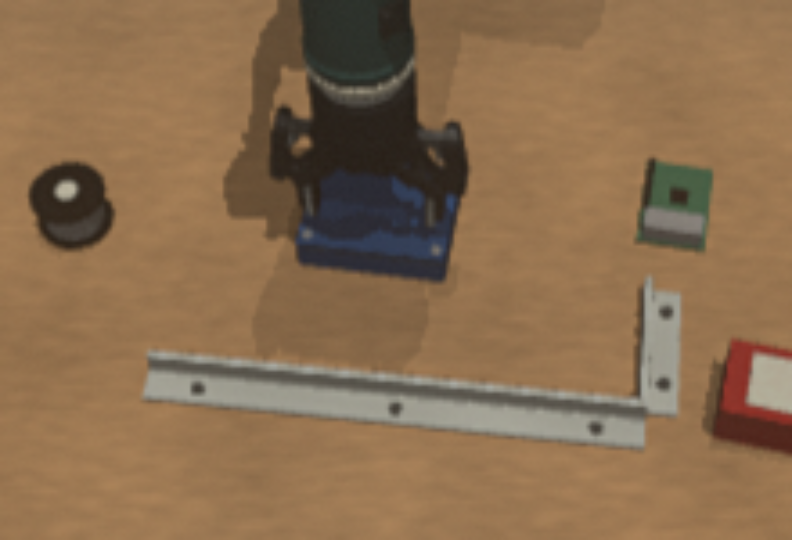

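The scene view shows the finger strips at (308,195) and (435,205) seemingly overlapping the box top, whose far edge is at row 245. That doesn't fit a TCP at z=0, so I'll overlay the projected geometry and take a wrist picture.

```bash
python3 -c "
from h import *
im=bot.read_camera('scene')[:,:,::-1];st=bot.read_state();print(st['tool_pos'],st['tcp_rot'],st['q'],st['width'])
p=np.array(st['tool_pos']);
big=cv2.resize(im[150:300,150:370],None,fx=3.6,fy=3.6,interpolation=cv2.INTER_CUBIC)
R=cv2.Rodrigues(np.array(st['tcp_rot']))[0]
for y in(-.0425,.0425):
  for z in(-.013,-.034,-.06):
    q=(proj('scene',p+R@[0,y,z])[0]-[150,150])*3.6;cv2.circle(big,tuple(int(k) for k in q),3,(0,0,255),-1)
# box hypothesised pushed: near face at tcp+11mm
t=(p[:2]-C)@EX+.011
for z,col in((.034,(0,255,255)),(0,(0,255,0))):
  P=[list(C+EX*(t+a)+EY*(-.2157+b))+[z] for a,b in((0,-.0595),(0.094,-.0595),(.094,.0595),(0,.0595))]
  q=(proj('scene',P)-[150,150])*3.6;cv2.polylines(big,[q.astype(int)],True,col,1)
w=bot.read_camera('wrist')[:,:,::-1]
cv2.imwrite('pics/s2.png',np.hstack([big[:400,180:560],cv2.resize(w[:,:],(420,400))]))
"
```

```text
[ 0.56137273 -0.0859642   0.00093733] [-3.13378555e+00  2.20001850e-01  9.74315244e-04] [-1.95820844e-01  2.55909939e-01  1.99871002e+00  1.99796523e-05
  8.87599874e-01  1.51513933e+00] 1.000362110969419
```

View pics/s2.png

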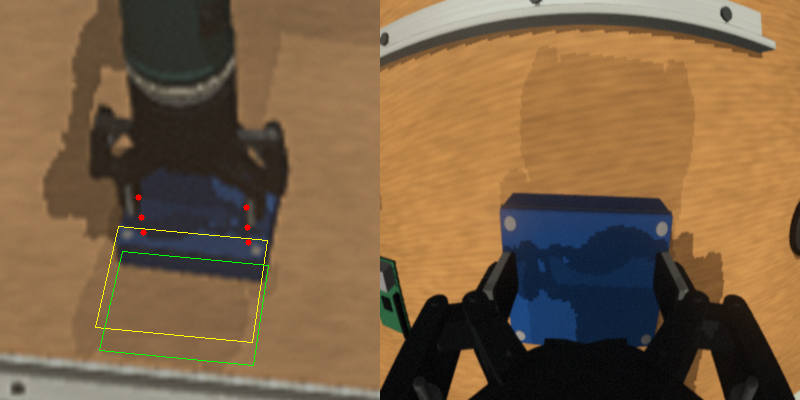

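The wrist view shows the open fingertips, at (505,255) and (660,255), resting over the box top. Fully open, the tips therefore sit higher than assumed, and the box was only dragged a little. I'll rise, back off, partly shut the fingers so that the tips reach down, and measure again.

Request:
servo_tool --pt "0 0 0.03 0 0 0 0" --pt "0 0 0.07 0 0 0 0" --pt "0 0 0.3 0 0 0 0" --pt "0 0 0.6 0 0 0 0" --pt "-0.3 0.04 0.6 0 0 0 0.6" --pt "-0.6 0.08 0.6 0 0 0 0.6" --pt "-0.85 0.11 0.6 0 0 0 0.6" --pt "-0.85 0.11 0.6 0 0 0 0.6" --pt "-0.85 0.11 0.6 0 0 0 0.6"

```text
time: 5.95
tool_pos: [0.4344, -0.0696, 0.0919]
tcp_rot: [3.134, -0.22, 0.003]
wrist_force: [0.7, -0.1, 0.7]
width: 0.397
grip_force: 0.0
```

```bash
python3 -c "
from h import *
look('p2'); print(bot.read_state()['width'])
im=cv2.imread('pics/p2.png')
sc=bot.read_camera('scene')[:,:,::-1]
st=bot.read_state();p=np.array(st['tool_pos']);R=cv2.Rodrigues(np.array(st['tcp_rot']))[0]
big=cv2.resize(sc[150:300,150:370],None,fx=3.6,fy=3.6,interpolation=cv2.INTER_CUBIC)
for y in(-.02,0,.02):
    q=(proj('scene',p+R@[0,y,0])[0]-[150,150])*3.6;cv2.circle(big,tuple(int(k) for k in q),3,(0,0,255),-1)
tp=cv2.resize(im[110:260,190:350],None,fx=2.5,fy=2.5)
cv2.imwrite('pics/s3.png',np.hstack([big[:375,180:560],tp]))
"
```

```text
box stop xy -0.1202 -0.2166 size (117.06842803955078, 32.62961196899414) ang 79.79981231689453
tcp stop -0.2517633700908274 -0.21722629196991455 [ 0.43556401 -0.06980738  0.09216119] [ 0.41330419  0.57759631 -0.27401105] 6.0
0.3992590466090064
```

View pics/s3.png

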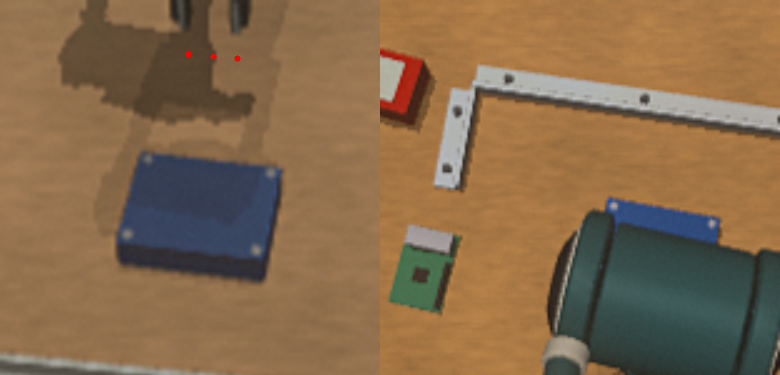

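Now it's clear that the box is still at its start (far edge at x' = -0.104) and the fingers passed above it. The half-shut tips also appear about 2 cm above the TCP dots. I'll shut the fingers fully, since the TCP is then defined at their tips, descend behind the box and check the tip height in numbers.

Request:
servo_tool --pt "0 0 -0.15 0 0 0 1" --pt "0 0 -0.3 0 0 0 1" --pt "0 0 -0.45 0 0 0 1" --pt "0 0 -0.5 0 0 0 1" --pt "0 0 -0.52 0 0 0 1" --pt "0 0 -0.52 0 0 0 1" --newtons 20

```text
time: 6.65
tool_pos: [0.4353, -0.0697, 0.0133]
tcp_rot: [3.134, -0.22, 0.0]
wrist_force: [0.4, -0.2, -0.3]
width: 0.003
grip_force: 0.0
```

```bash
python3 -c "
from h import *
sc=bot.read_camera('scene')[:,:,::-1]
st=bot.read_state();p=np.array(st['tool_pos']);print(p,st['wrist_force'],st['width'])
f=4;big=cv2.resize(sc[140:240,180:320],None,fx=5.5,fy=5.5,interpolation=cv2.INTER_CUBIC)
for z in(0,.01,.02,.03,.04):
    q=(proj('scene',p+[0,0,z])[0]-[180,140])*5.5;cv2.circle(big,tuple(int(k) for k in q),2,(0,0,255),-1)
cv2.imwrite('pics/s4.png',big)
"
```

```text
[ 0.4356247  -0.06979696  0.01385049] [0.61239801 0.78901514 0.42093941] 0.0012514830489652171
```

View pics/s4.png

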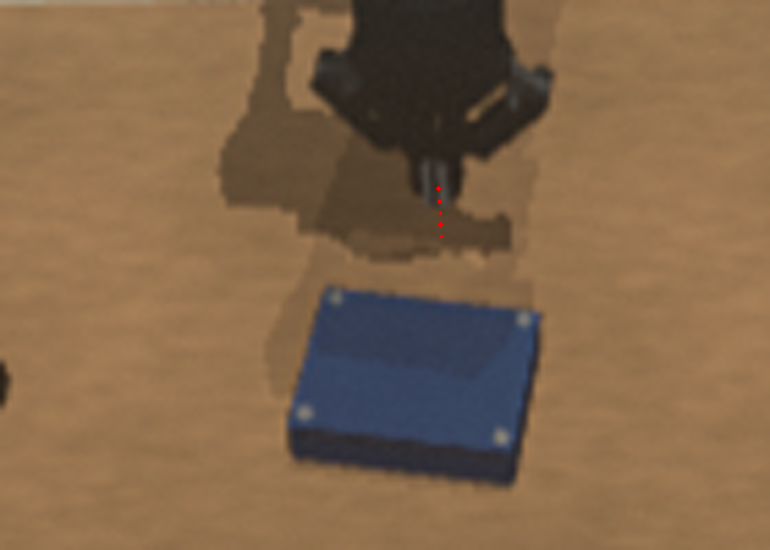

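The shut tips show at row 205, between the +20 mm (213) and +30 mm (200) dots. The real tips are therefore about 26 mm above the reported TCP, which explains the miss. I'll correct for this with a lower commanded z and watch the vertical force.

Request:
servo_tool --pt "0 0 0 0 0 0 0.2" --pt "0 0 0 0 0 0 0.2" --pt "0 0 0 0 0 0 0.2" --pt "0 0 -0.05 0 0 0 0.2" --pt "0 0 -0.1 0 0 0 0.2" --pt "0 0 -0.13 0 0 0 0.2" --pt "0 0 -0.16 0 0 0 0.2" --pt "0 0 -0.16 0 0 0 0.2"

```text
time: 7.5
tool_pos: [0.4334, -0.0693, -0.012]
tcp_rot: [-3.134, 0.22, 0.003]
wrist_force: [0.1, -0.2, 0.4]
width: 0.799
grip_force: 0.0
```

Request:
servo_tool --pt "0 0 -0.02 0 0 0 0.2" --pt "0 0 -0.04 0 0 0 0.2" --pt "0 0 -0.06 0 0 0 0.2" --pt "0 0 -0.08 0 0 0 0.2" --pt "0 0 -0.08 0 0 0 0.2"

```text
time: 8.0
tool_pos: [0.4339, -0.0695, -0.0234]
tcp_rot: [-3.134, 0.22, 0.001]
wrist_force: [-0.7, 0.2, 0.4]
width: 0.8
grip_force: 0.0
```

Request:
servo_tool --pt "0.08 -0.011 0 0 0 0 0.2" --pt "0.16 -0.022 0 0 0 0 0.2" --pt "0.22 -0.03 0 0 0 0 0.2" --pt "0.27 -0.037 0 0 0 0 0.2" --pt "0.32 -0.044 0 0 0 0 0.2" --pt "0.37 -0.051 0 0 0 0 0.2" --pt "0.42 -0.058 0 0 0 0 0.2" --pt "0.47 -0.065 0 0 0 0 0.2"

```text
time: 8.8
tool_pos: [0.5052, -0.0793, -0.0232]
tcp_rot: [-3.134, 0.22, 0.001]
wrist_force: [-1.4, 1.0, -1.2]
width: 0.798
grip_force: 0.6
```

```bash
cat >> h.py <<'E'
def scene_box(save=None):
    im=bot.read_camera("scene")[:,:,::-1].copy()
    hsv=cv2.cvtColor(im,cv2.COLOR_BGR2HSV);m=((abs(hsv[:,:,0].astype(int)-112)<14)&(hsv[:,:,1]>90)).astype(np.uint8)
    m[:,:190]=0;m[:,340:]=0;m[:150]=0;m[285:]=0
    ct=max(cv2.findContours(m,cv2.RETR_EXTERNAL,cv2.CHAIN_APPROX_NONE)[0],key=cv2.contourArea)[:,0]
    w=(back("scene",ct,0)[:,:2]-C)@np.c_[EX,EY];st=bot.read_state();t=(np.array(st["tool_pos"][:2])-C)@np.c_[EX,EY]
    print("bench far edge x'",np.percentile(w[:,0],97).round(4),"y' range",np.percentile(w[:,1],[2,98]).round(4),"tcp",t.round(4),"F",np.round(st["wrist_force"],1),st["time"])
    if save: cv2.imwrite(f"pics/{save}.png",cv2.resize(im[150:300,150:370],None,fx=3.6,fy=3.6))
E
python3 -c "
from h import *
scene_box();look('p5')"
```

```text
bench far edge x' -0.0961 y' range [-0.2782 -0.1599] tcp [-0.1796 -0.2172] F [ 0.6  0.2 -1.3] 8.85Traceback (most recent call last):
  File "<string>", line 3, in <module>
    scene_box();look('p5')
                ~~~~^^^^^^
  File "h.py", line 18, in look
    ct=max(cv2.findContours(m,cv2.RETR_EXTERNAL,cv2.CHAIN_APPROX_NONE)[0],key=cv2.contourArea)
ValueError: max() iterable argument is empty
```

Request:
servo_tool --pt "0.04 -0.005 0 0 0 0 0.2" --pt "0.08 -0.011 0 0 0 0 0.2" --pt "0.12 -0.016 0 0 0 0 0.2" --pt "0.16 -0.022 0 0 0 0 0.2" --pt "0.2 -0.027 0 0 0 0 0.2"

```text
time: 9.4
tool_pos: [0.5355, -0.0834, -0.023]
tcp_rot: [-3.134, 0.22, -0.0]
wrist_force: [-1.6, 0.4, -1.9]
width: 0.798
grip_force: 0.6
```

```bash
python3 -c "
from h import *
scene_box('s6')"
```

```text
bench far edge x' -0.0645 y' range [-0.2784 -0.1596] tcp [-0.1495 -0.2171] F [ 1.2 -0.3 -0.4] 9.45
```

View pics/s6.png

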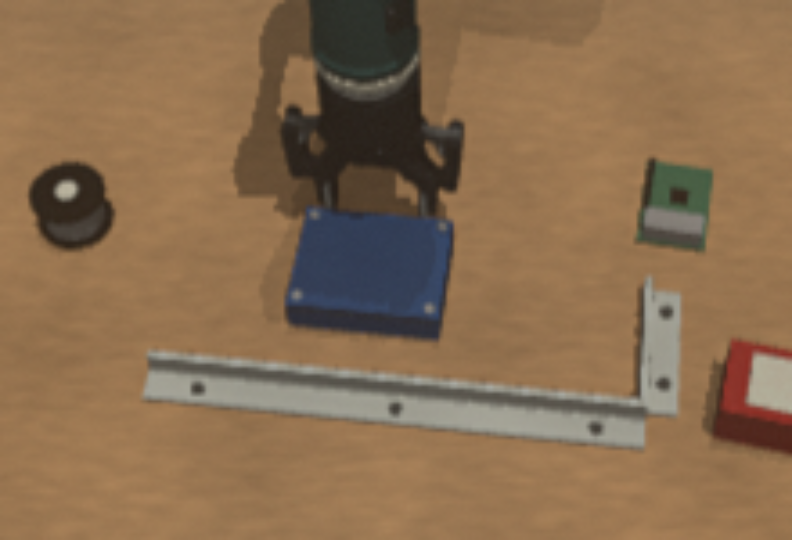

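The box now slides ahead of the fingers at (370,270), parallel to the fence, and nothing else has moved. I'll continue to the fence and watch the force.

Request:
servo_tool --pt "0.05 -0.007 0 0 0 0 0.2" --pt "0.1 -0.014 0 0 0 0 0.2" --pt "0.15 -0.021 0 0 0 0 0.2" --pt "0.2 -0.027 0 0 0 0 0.2" --pt "0.23 -0.032 0 0 0 0 0.2" --pt "0.26 -0.036 0 0 0 0 0.2" --pt "0.28 -0.039 0 0 0 0 0.2"

```text
time: 10.15
tool_pos: [0.5773, -0.0892, -0.0228]
tcp_rot: [-3.134, 0.22, 0.0]
wrist_force: [-2.9, 0.4, 2.4]
width: 0.798
grip_force: 1.6
```

Request:
servo_tool --pt "0.02 -0.003 0 0 0 0 0.2" --pt "0.04 -0.006 0 0 0 0 0.2" --pt "0.04 -0.006 0 0 0 0 0.2"

```text
time: 10.45
tool_pos: [0.5812, -0.0899, -0.0231]
tcp_rot: [-3.134, 0.219, 0.006]
wrist_force: [-6.6, 0.5, 5.5]
width: 0.801
grip_force: 3.5
```

```bash
python3 -c "
from h import *
scene_box()"
```

```text
bench far edge x' -0.0165 y' range [-0.2785 -0.1596] tcp [-0.1048 -0.2172] F [-7.3  0.2  5.3] 10.5
```

Contact with the fence comes exactly where predicted (x' = -0.105). I'll press lightly, then back off and go round to the end.

Request:
servo_tool --pt "0.01 -0.001 0 0 0 0 0.2" --pt "0.02 -0.003 0 0 0 0 0.2" --pt "0.02 -0.003 0 0 0 0 0.2"

```text
time: 10.8
tool_pos: [0.581, -0.0897, -0.0236]
tcp_rot: [-3.133, 0.219, 0.015]
wrist_force: [-13.1, 1.0, 10.7]
width: 0.8
grip_force: 7.0
```

Request:
servo_tool --pt "-0.05 0.007 0 0 0 0 0.2" --pt "-0.2 0.027 0.0 0 0 0 0.2" --pt "-0.3 0.04 0.3 0 0 0 0.5" --pt "-0.3 0.04 0.6 0 0 0 0.5" --pt "-0.3 0.04 0.6 0 0 0 0.5"

```text
time: 11.3
tool_pos: [0.5476, -0.0859, 0.0746]
tcp_rot: [3.132, -0.22, 0.025]
wrist_force: [-0.4, -0.3, 0.8]
width: 0.501
grip_force: 0.0
```

```bash
python3 -c "
from h import *
scene_box()
print('want start', C-.047*EX-.335*EY)"
```

```text
bench far edge x' -0.0166 y' range [-0.2783 -0.1597] tcp [-0.1404 -0.2177] F [ 0.3 -0.6 -0.3] 11.35
want start [ 0.6222725  -0.21450922]
```

Request:
servo_tool --pt "0.48 -0.787 0 0 0 0.5 0.5" --pt "0.48 -0.787 0 0 0 0.5 0.5" --pt "0.48 -0.787 0 0 0 0.5 0.5" --pt "0.48 -0.787 0 0 0 0.5 0.5" --pt "0.48 -0.787 0 0 0 0.5 0.5" --pt "0.48 -0.787 0 0 0 0.5 0.5" --pt "0.48 -0.787 0 0 0 0.5 0.5" --pt "0.48 -0.787 0 0 0 0.5 0.5" --pt "0.48 -0.787 0 0 0 0.5 0.5" --pt "0.48 -0.787 0 0 0 0.5 0.5" --pt "0.48 -0.787 0 0 0 0.5 0.5" --pt "0.48 -0.787 0 0 0 0.5 0.5"

```text
time: 12.55
tool_pos: [0.6126, -0.2025, 0.0655]
tcp_rot: [-2.371, -2.06, 0.001]
wrist_force: [-0.3, 0.3, -0.0]
width: 0.505
grip_force: 0.0
```

```bash
python3 -c "
from h import *
scene_box();st=bot.read_state();print(st['tool_pos'],cv2.Rodrigues(np.array(st['tcp_rot']))[0].round(3)[:,1],st['q'])"
```

```text
bench far edge x' -0.0165 y' range [-0.279  -0.1598] tcp [-0.0582 -0.3244] F [-0.2  0.5  0.2] 12.6
[ 0.61259526 -0.20246744  0.06570694] [ 0.99  -0.141 -0.001] [-3.57845850e-01  3.10726411e-01  1.78747574e+00  7.21147490e-05
  1.04441430e+00 -2.16014460e-01]
```

Request:
servo_tool --pt "0.04 -0.005 -0.2 0 0 0 0.5" --pt "0.04 -0.005 -0.4 0 0 0 0.5" --pt "0.04 -0.005 -0.5 0 0 0 0.5" --pt "0.04 -0.005 -0.55 0 0 0 0.5" --pt "0.04 -0.005 -0.55 0 0 0 0.5"

```text
time: 13.1
tool_pos: [0.6179, -0.203, -0.0168]
tcp_rot: [-2.371, -2.058, 0.002]
wrist_force: [0.7, 0.4, 0.4]
width: 0.502
grip_force: 0.0
```

Request:
servo_tool --pt "0.007 0.05 0 0 0 0 0.5" --pt "0.016 0.12 0 0 0 0 0.5" --pt "0.026 0.19 0 0 0 0 0.5" --pt "0.033 0.24 0 0 0 0 0.5" --pt "0.04 0.29 0 0 0 0 0.5" --pt "0.047 0.34 0 0 0 0 0.5" --pt "0.054 0.39 0 0 0 0 0.5" --pt "0.054 0.39 0 0 0 0 0.5"

```text
time: 13.9
tool_pos: [0.6274, -0.1438, -0.0152]
tcp_rot: [-2.371, -2.061, -0.001]
wrist_force: [-0.4, 0.0, -0.4]
width: 0.497
grip_force: 0.0
```

```bash
python3 -c "
from h import *
scene_box('s7')"
```

```text
bench far edge x' -0.0165 y' range [-0.2584 -0.1388] tcp [-0.052  -0.2643] F [ 0.   0.8 -0.2] 13.95
```

Request:
servo_tool --pt "0.007 0.05 0 0 0 0 0.5" --pt "0.014 0.1 0 0 0 0 0.5" --pt "0.021 0.15 0 0 0 0 0.5" --pt "0.028 0.2 0 0 0 0 0.5" --pt "0.035 0.25 0 0 0 0 0.5" --pt "0.041 0.3 0 0 0 0 0.5" --pt "0.048 0.35 0 0 0 0 0.5" --pt "0.055 0.4 0 0 0 0 0.5" --pt "0.062 0.45 0 0 0 0 0.5" --pt "0.069 0.5 0 0 0 0 0.5" --pt "0.076 0.55 0 0 0 0 0.5" --pt "0.083 0.6 0 0 0 0 0.5"

```text
time: 15.15
tool_pos: [0.6394, -0.0542, -0.0155]
tcp_rot: [-2.371, -2.06, 0.0]
wrist_force: [-1.0, -1.3, -0.3]
width: 0.502
grip_force: 0.7
```

```bash
python3 -c "
from h import *
scene_box('s8')"
```

```text
bench far edge x' -0.0165 y' range [-0.1652 -0.0458] tcp [-0.0519 -0.1726] F [-0.6  0.2 -0.2] 15.2
```

View pics/s8.png

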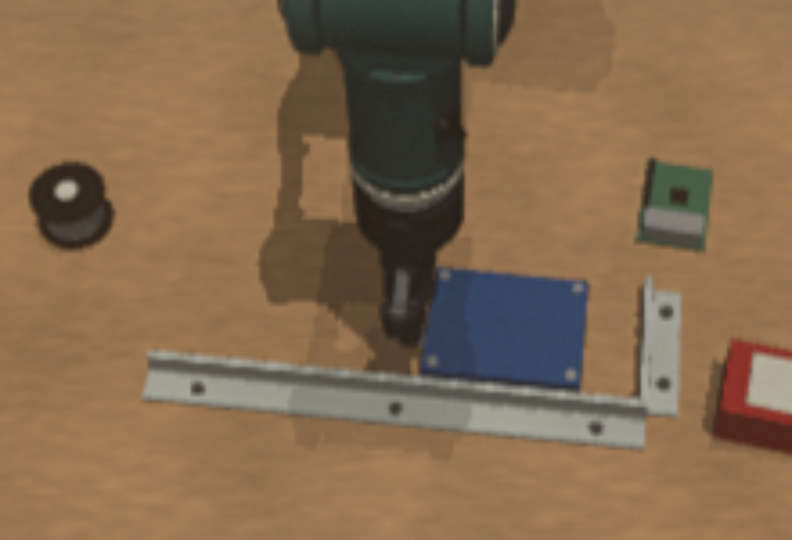

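The box sits flush along the long fence at (505,330), with about 46 mm left to the short fence at (645,340). I'll continue and finish slowly.

Request:
servo_tool --pt "0.007 0.05 0 0 0 0 0.5" --pt "0.014 0.1 0 0 0 0 0.5" --pt "0.021 0.15 0 0 0 0 0.5" --pt "0.028 0.2 0 0 0 0 0.5" --pt "0.032 0.23 0 0 0 0 0.5" --pt "0.036 0.26 0 0 0 0 0.5" --pt "0.039 0.28 0 0 0 0 0.5" --pt "0.039 0.28 0 0 0 0 0.5"

```text
time: 16.0
tool_pos: [0.6456, -0.0122, -0.0153]
tcp_rot: [-2.371, -2.06, -0.001]
wrist_force: [0.4, 0.7, -0.0]
width: 0.502
grip_force: 0.0
```

Request:
servo_tool --pt "0.001 0.01 0 0 0 0 0.5" --pt "0.003 0.02 0 0 0 0 0.5" --pt "0.004 0.03 0 0 0 0 0.5" --pt "0.004 0.03 0 0 0 0 0.5"

```text
time: 16.4
tool_pos: [0.646, -0.0105, -0.0153]
tcp_rot: [2.369, 2.06, -0.003]
wrist_force: [-0.9, -7.2, -0.3]
width: 0.502
grip_force: 3.8
```

```bash
python3 -c "
from h import *
scene_box()"
```

```text
bench far edge x' -0.0164 y' range [-0.1194 -0.0002] tcp [-0.0514 -0.1297] F [ 0.3 -7.7  1. ] 16.45
```

Request:
servo_tool --pt "0.001 0.01 0 0 0 0 0.5" --pt "0.002 0.015 0 0 0 0 0.5" --pt "0.002 0.015 0 0 0 0 0.5"

```text
time: 16.75
tool_pos: [0.646, -0.0105, -0.0152]
tcp_rot: [2.367, 2.059, -0.006]
wrist_force: [-1.3, -14.0, 0.8]
width: 0.498
grip_force: 7.1
```

Request:
servo_tool --pt "-0.007 -0.05 0 0 0 0 0.5" --pt "-0.03 -0.2 0 0 0 0 0.5" --pt "-0.05 -0.35 0 0 0 0 0.5" --pt "-0.05 -0.35 0.3 0 0 0 0.5" --pt "-0.05 -0.35 0.6 0 0 0 0.5" --pt "-0.05 -0.35 0.6 0 0 0 0.5"

```text
time: 17.35
tool_pos: [0.6451, -0.0593, 0.0829]
tcp_rot: [2.365, 2.053, 0.016]
wrist_force: [1.0, 0.8, 1.5]
width: 0.503
grip_force: 0.0
```

Request:
servo_tool --pt "-0.8 -0.6 0.3 0 0 -0.5 0.5" --pt "-0.8 -0.6 0.3 0 0 -0.5 0.5" --pt "-0.8 -0.6 0.3 0 0 -0.5 0.5" --pt "-0.8 -0.6 0.3 0 0 -0.5 0.5" --pt "-0.8 -0.6 0.3 0 0 -0.5 0.5" --pt "-0.8 -0.6 0.3 0 0 -0.5 0.5" --pt "-0.8 -0.6 0.3 0 0 -0.5 0.5" --pt "-0.8 -0.6 0.3 0 0 -0.5 0.5" --pt "-0.8 -0.6 0.3 0 0 -0.5 0.5" --pt "-0.8 -0.6 0.3 0 0 -0.5 0.5" --pt "-0.8 -0.6 0.3 0 0 -0.5 0.5" --pt "-0.8 -0.6 0.3 0 0 -0.5 0.5"

```text
time: 18.55
tool_pos: [0.5188, -0.1482, 0.1194]
tcp_rot: [-3.133, 0.22, -0.001]
wrist_force: [-0.5, 0.0, 0.3]
width: 0.499
grip_force: 0.0
```

```bash
python3 -c "
from h import *
scene_box();look('p9')"
```

```text
bench far edge x' -0.0167 y' range [-0.1197 -0.0002] tcp [-0.1586 -0.2835] F [ 0.1 -0.5 -0.6] 18.6
box stop xy -0.0483 -0.0598 size (117.96453857421875, 92.68321228027344) ang 81.9172134399414
tcp stop -0.158568593252198 -0.28358960151267854 [ 0.51879416 -0.14830641  0.11948161] [-0.06627309 -0.06148783  0.30538781] 18.65
```

The box measures (-0.0483, -0.0598) and parallel within 0.2°, so it is within tolerance. A gentle nudge toward the long fence will make the position certain.

Request:
servo_tool --pt "0.178 0.711 0 0 0 0 0.5" --pt "0.178 0.711 0 0 0 0 0.5" --pt "0.178 0.711 0 0 0 0 0.5" --pt "0.178 0.711 0 0 0 0 0.5"

```text
time: 19.05
tool_pos: [0.5457, -0.0404, 0.1196]
tcp_rot: [-3.134, 0.213, -0.0]
wrist_force: [0.2, -1.4, -0.4]
width: 0.499
grip_force: 0.0
```

Request:
servo_tool --pt "0.178 0.711 0 0 0 0 0.5" --pt "0.178 0.711 0 0 0 0 0.5" --pt "0.178 0.711 0 0 0 0 0.5" --pt "0.178 0.711 0 0 0 0 0.5" --pt "0.178 0.711 0 0 0 0 0.5"

```text
time: 19.55
tool_pos: [0.5717, 0.0631, 0.1193]
tcp_rot: [3.133, -0.22, -0.001]
wrist_force: [0.4, -0.6, 0.4]
width: 0.497
grip_force: 0.0
```

```bash
python3 -c "
from h import *
scene_box();print(bot.read_state()['tool_pos'])"
```

```text
bench far edge x' -0.0165 y' range [-0.1193 -0.0002] tcp [-0.1352 -0.0672] F [-0.4 -0.7 -0.2] 19.6
[0.57161012 0.06281036 0.11928888]
```

Request:
servo_tool --pt "0 0 -0.3 0 0 0 0.5" --pt "0 0 -0.6 0 0 0 0.5" --pt "0 0 -0.8 0 0 0 0.5" --pt "0 0 -0.9 0 0 0 0.5" --pt "0 0 -0.9 0 0 0 0.5"

```text
time: 20.1
tool_pos: [0.5695, 0.0631, -0.0178]
tcp_rot: [3.133, -0.222, -0.008]
wrist_force: [-0.3, -0.5, -0.0]
width: 0.501
grip_force: 0.0
```

Request:
servo_tool --pt "0.04 -0.005 0 0 0 0 0.5" --pt "0.08 -0.011 0 0 0 0 0.5" --pt "0.12 -0.017 0 0 0 0 0.5" --pt "0.15 -0.021 0 0 0 0 0.5" --pt "0.17 -0.023 0 0 0 0 0.5" --pt "0.18 -0.025 0 0 0 0 0.5" --pt "0.18 -0.025 0 0 0 0 0.5"

```text
time: 20.8
tool_pos: [0.5993, 0.061, -0.0154]
tcp_rot: [3.134, -0.22, 0.0]
wrist_force: [-0.2, -0.1, 0.1]
width: 0.502
grip_force: 0.0
```

Request:
servo_tool --pt "0.01 -0.001 0 0 0 0 0.5" --pt "0.02 -0.003 0 0 0 0 0.5" --pt "0.02 -0.003 0 0 0 0 0.5"

```text
time: 21.1
tool_pos: [0.602, 0.0605, -0.0155]
tcp_rot: [3.134, -0.22, -0.0]
wrist_force: [-0.2, -0.9, -0.6]
width: 0.498
grip_force: 0.0
```

Request:
servo_tool --pt "0.01 -0.001 0 0 0 0 0.5" --pt "0.02 -0.003 0 0 0 0 0.5" --pt "0.02 -0.003 0 0 0 0 0.5"

```text
time: 21.4
tool_pos: [0.602, 0.0605, -0.0158]
tcp_rot: [-3.134, 0.22, 0.01]
wrist_force: [-7.5, 1.9, 6.6]
width: 0.496
grip_force: 4.1
```

Firm contact at the home position. I'll press a touch more, then back away.

Request:
servo_tool --pt "0.01 -0.001 0 0 0 0 0.5" --pt "0.01 -0.001 0 0 0 0 0.5" --pt "-0.05 0.007 0 0 0 0 0.5" --pt "-0.15 0.02 0 0 0 0 0.5" --pt "-0.2 0.027 0.1 0 0 0 0.5" --pt "-0.2 0.027 0.4 0 0 0 0.5" --pt "-0.2 0.027 0.7 0 0 0 0.5" --pt "-0.2 0.027 0.95 0 0 0 0.5"

```text
time: 22.2
tool_pos: [0.5758, 0.0641, 0.1295]
tcp_rot: [-3.134, 0.22, -0.004]
wrist_force: [0.5, -1.4, 0.1]
width: 0.5
grip_force: 0.0
```

Request:
servo_tool --pt "-0.3 -0.95 0.3 0 0 0 0.5" --pt "-0.3 -0.95 0.3 0 0 0 0.5" --pt "-0.3 -0.95 0.3 0 0 0 0.5" --pt "-0.3 -0.95 0.3 0 0 0 0.5" --pt "-0.3 -0.95 0.3 0 0 0 0.5"

```text
time: 22.7
tool_pos: [0.5305, -0.0797, 0.173]
tcp_rot: [3.134, -0.225, 0.004]
wrist_force: [0.7, -0.2, -0.4]
width: 0.501
grip_force: 0.0
```

Request:
servo_tool --pt "-0.3 -0.95 0 0 0 0 0.5" --pt "-0.3 -0.95 0 0 0 0 0.5" --pt "-0.3 -0.95 0 0 0 0 0.5" --pt "-0.3 -0.95 0 0 0 0 0.5" --pt "-0.3 -0.95 0 0 0 0 0.5"

```text
time: 23.2
tool_pos: [0.4851, -0.2203, 0.1711]
tcp_rot: [-3.132, 0.222, 0.001]
wrist_force: [-0.1, 0.3, -0.1]
width: 0.501
grip_force: 0.0
```

```bash
python3 -c "
from h import *
scene_box();look('p10')
for n in ('green_board','red_carton','multimeter','display'):
  d=bot.mark_of(n,'top')
  if d: print(n,back('top',[d[0]['at'][1]*560,d[0]['at'][0]*420],0).round(3))"
```

```text
bench far edge x' -0.0167 y' range [-0.1197 -0.0002] tcp [-0.1819 -0.3587] F [ 0.   0.3 -0.1] 23.25
box stop xy -0.0483 -0.0598 size (117.96453857421875, 92.68321228027344) ang 81.9172134399414
tcp stop -0.18178708707429891 -0.35827898447670875 [ 0.48556744 -0.2191131   0.17134762] [0.01028395 1.30169009 0.1678716 ] 23.3
green_board [[0.529 0.157 0.   ]]
multimeter [[0.465 0.445 0.   ]]
```

View pics/p10c.png

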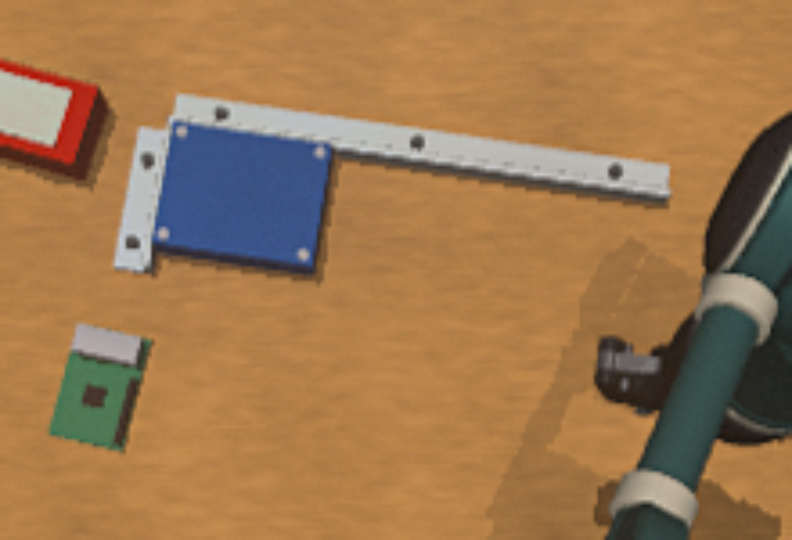

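The box sits snug in the corner at (245,195), touching both fences. The carton and green board have not moved, and the arm is clear.

```bash
python3 -c "
from workcell import bot
print(bot.finish_job())"
```

```text
the job is handed in; nothing more can be done
None
```

The box is home in the corner, flush along the long fence and touching the short one, measured at 48.3 mm and 59.8 mm from them and parallel within about 0.2°; the arm is clear, and the job is handed in at about 23 s, with no verdict returned.

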